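# Clamp a test bar to the set force

## Task

Slide the loose aluminium bar along the bed of the screw clamp until its end is fully home against the end stop. Then turn the crank clockwise until the clamp's sprung indicator tab has popped out of the side of the clamp's base so far that the groove across it stands clear, stop there without driving the tab to the end of its travel, and let go of the crank. Leave the tee piece, the petri dish and the tape roll alone.

Things in the scene. Friction and masses are not known exactly. Their poses are not given: they have to be found in the camera images.
- clamp: Grey bench screw clamp, fixed to the bench. Origin: on the vertical screw axis at bench level; z up; x runs from the open mouth (-x) to the column (+x). On its base floats a flat steel bed (top at z = 45 mm, x = -95 to +40 mm) with two side guides and an end stop, carried by a spring pack; an arm overhead holds the vertical screw with the crank on top and the clamping foot below.
- lane_mouth (a point): Middle of the bed's front edge, on its top (clamp frame x = -95, y = 0, z = 45 mm); axes as the clamp's. From here the lane for the bar runs to +x. The guides (top at z = 53 mm) stand 33 mm apart from x = -65 to +30 mm; their ends at the mouth flare outwards to x = -91 mm.
- end_stop (a point): Centre of the end stop's face that closes the lane (clamp frame x = +30, y = 0, z = 53 mm).
- overarm_end (a point): Front end of the overhead arm (clamp frame x = -24, z = 110 mm). The arm covers x = -24 to +98, y +-22, z = 92 to 126 mm. Under it, on the screw axis, hangs the foot, a disc 28 mm across. At the start its underside is 66 to 77 mm above the bench: it is screwed into the spindle to a depth that differs every time and is not measured.
- bar: Plain aluminium bar, 180 x 28 x 16 mm, 0.14 to 0.28 kg, lying on the bench to the right of the clamp, outside its mouth. Origin: centre of its underside; x along its length, z up. Either end may go in. When home its origin is at x = -60, y = 0, z = 45 mm in the clamp's frame, and its last 55 mm stick out of the bed for holding.
- handle_mid (a point): Middle of the crank's upright black handle: a round, freely spinning sleeve, 17 to 19 mm across, 48 mm tall, 50 mm from the screw axis. This point is 30 mm above the sleeve's lower end, 18 mm below its top; at the start about 184 to 189 mm above the bench, on the column side of the axis. The crank's flat arm, 16 mm wide, lies just below the sleeve.
- crank (a joint): Turn of the crank in rad, growing clockwise seen from above, which tightens: screw, crank and handle go down 15 mm a turn (2.39 mm per rad). Start 0 to 1.9. The foot meets the bar 2.1 to 6.7 rad further on, by the foot's unmeasured depth. Turning takes 2.4 N at the handle when slack, about 3.5 N at the set force; the screw holds itself when let go.
- tab (a joint): How far the plain steel indicator tab (20 x 10 mm, a dark groove across it 12 to 13 mm behind its tip) stands out of the base's side, in m. It stays flush (0) until the foot presses the bar with the set force of about 18 N; then the bed sinks and the tab comes out 6 mm per mm of screw travel (14 mm per rad of crank). Past 0.012 it is out; above 0.020 (end 0.0216) is over-tightened.
- tab_window (a point): Opening in the +y side of the clamp's base (clamp frame), towards the robot, that the indicator tab comes out of: x = -40, y = 34, z = 19.5 mm in the clamp's frame.
- tee_piece: Bystander: small white plastic pipe tee, 39 x 57 x 24 mm, lying on the bench. Origin: centre of its underside.
- petri_0: Bystander: clear round dish, 55 mm across, 13 mm high. Origin: centre of its underside.
- tape_elec: Bystander: small black roll of tape, 57 mm across, 19 mm high. Origin: centre of its underside.

How it is judged:
By the outcome, as a careful person would: the job done as asked, in the order asked, and still so for the second after the job is handed in, with the robot touching nothing.
It also fails if it takes over 72 s, if anything falls off the work surface, if the arm or the gripper's body presses on something with over 40 N, if the wrist force passes 120 N, or if a joint passes its speed limit or range.

## Robot

A 6-joint arm with a two-finger parallel gripper is mounted at the origin on a cart in front of the work surface, level with it; the furniture and walls round the work are solid. World frame = base frame: x ahead of the robot, y to its left, z up, the work surface at z = 0. Lengths are in m, angles in rad, forces in N, time in s.
With the tool pointing down it reaches from about 0.35 to 0.775 m from the base axis. Payload 5.5 kg.
Tool frame: the origin (TCP) lies between the finger pads; the fingertips stand 17 mm ahead of it and the grasp point (between the pads) lies 2 mm behind it (env.finger_overhang is the distance from the TCP to the fingertips, in m); z points along the fingers, y is the line along which they close (so a half turn about z gives the same grasp; the last joint's range is limited). The gripper opens to 85 mm and grips with 20 to 120 N. Pads are 22 mm wide; open, the fingers measure 114 mm over their backs; the gripper's body (76 mm by 85 mm) begins 54 mm behind the grasp point. The pads swing forward as they close: fully open they stand 13 mm farther back than shut.
Start: joints at [0.989, 0.313, 0.046, 1.304, 0, 1.431], TCP at [0.246, 0.52, 0.248] pointing down, gripper open.
Joint ranges: [-2.76, 2.76], [-0.86, 1.69], [-1.03, 1.26], [-2.2, 2.34], [-1.47, 1.5], [-3.14, 3.14]. Speed limits (rad/s): [2.57, 2.57, 3.14, 3.14, 3.14, 3.14].

## Interface

Orientations are given as a unit quaternion [w, x, y, z].
In Python, from workcell import env gives the robot as it stands. The module is installed in compiled form; this text tells all that it offers.
- The arm moves only by the shell command python3 -m pendant 'ROWS' [FORCE]. ROWS is JSON, a list of rows, each a list of 5 numbers: the gripper's target within -1 to 1 (fully open at 1, half-way at 0, shut at -1), then the shift along the tool's x, y, z in m, then the turn about the tool's z in rad. A call has 1 to 8 rows; each row shifts and turns the commanded pose from where the row before left it, along the tool's axes as they then stand; what a row does not reach is not made up. A row lasts 1/8 s, in which the tool goes at most 62.5 mm and 10.7 degrees, less where a joint would pass 70% of its speed; a pose out of reach is approached as far as the arm can. A call with a gripper value outside its range is refused whole. The fingers move at their own pace and stop on an object; FORCE is the grip in N (left out, the last holds). Time passes only in rows, so rows that do not move let the fingers close. It gives the time, the measured TCP pose, the force, the opening and the grip force at its end, in the units of the state.
- env.get_state(): the state, without advancing time (a new reading comes with each control period).
- env.read_camera(name): name is "scene" or "top" or "wrist"; returns the picture (384x512x3 uint8, red, green, blue); there is no depth.
- env.calibration(name): a dict with "K" (3x3 intrinsics, pixels), "distortion" ([k1, k2, p1, p2, k3] as OpenCV has them; the pictures are not rectified), "T" (4x4, takes a point from camera to world coordinates); the wrist camera has in their place "tool_from_camera" (4x4, takes a point from camera to tool coordinates, whose origin is the TCP and whose axes are the flange's). Camera axes: x right, y down, z forward; pixel columns grow to the right and rows downward; lengths in m; the calibration is good to about 2 mm. A picture is of the moment at which its call begins: read the wrist's pose just before it. calibration takes no time and is no camera call.
- env.hand_in(): hands the job in; it is judged then, once.
Trained networks look in the newest picture that a camera, given by its name, has taken for a name from the list of things; names that differ only in an ending like _2 or _b are one class to them, and where a whole thing is asked for, a point or a joint stands for the part that bears it (a point fixed in the world has none). Each returns a list of dicts, best first, with "score" (0 to 1); they miss things now and then, are a little off and sometimes report something else, mostly with a low value. They report only what shows in the picture. A call takes as long as a camera call.
- env.recognise(camera, label): "centre" ([column, row] in pixels, amid what is visible of it).
The state is a dict: "clock": time; "joint_pos": joint angles; "qvel": joint speeds; "tau": joint torques, N m; "tcp_pos": TCP position; "orientation": TCP orientation; "wrist_force": force on the tool from outside, world axes, zero at the start; "ft_torque": the same for the moment, N m; "finger_gap": finger opening in m; "grip_force": force on a finger pad.
Only numpy, scipy, OpenCV 4.12 (cv2) and the standard library are available. Lean on these libraries where they do the work, as an engineer would, in place of code of your own. Each camera call takes 0.05 s, during which the arm holds its last target. There are 200 camera calls.

## Working session

There is one attempt and no reset: what is moved stays moved. The work goes in short steps, Python scripts to look and compute and a shell command to move; the robot and the scene stay as the last step left them, time stands still between calls to the robot, and variables do not carry over. Pictures are saved under pics/ and viewed, at most 10 in all, crops included, and the job is handed in when it is done.

```bash
mkdir -p pics; cat > h.py <<'E'
import numpy as np, cv2
from workcell import env
def shot(cam,name=None,crop=None,scale=1):
    im=env.read_camera(cam)
    if name:
        o=im[:,:,::-1]
        if crop: o=o[crop[1]:crop[3],crop[0]:crop[2]]
        cv2.imwrite('pics/'+name+'.png',cv2.resize(o,None,fx=scale,fy=scale,interpolation=cv2.INTER_CUBIC))
    return im
def q2R(q):
    from scipy.spatial.transform import Rotation as R
    return R.from_quat([q[1],q[2],q[3],q[0]]).as_matrix()
def camT(cam):
    c=env.calibration(cam)
    if cam!='wrist': return c,np.array(c['T'])
    s=env.get_state(); T=np.eye(4);T[:3,:3]=q2R(s['orientation']);T[:3,3]=s['tcp_pos']
    return c,T@np.array(c['tool_from_camera'])
def pix2z(cam,uv,z,ct=None):
    c,T=ct or camT(cam)
    n=cv2.undistortPoints(np.array([[uv]],float),np.array(c['K']),np.array(c['distortion']))[0,0]
    d=T[:3,:3]@np.array([n[0],n[1],1]); o=T[:3,3]
    return o+d*(z-o[2])/d[2]
def proj(cam,P,ct=None):
    c,T=ct or camT(cam)
    Ti=np.linalg.inv(T); p=np.atleast_2d(P)@Ti[:3,:3].T+Ti[:3,3]
    return cv2.projectPoints(p,np.zeros(3),np.zeros(3),np.array(c['K']),np.array(c['distortion']))[0][:,0]
E
python3 - <<'E'
from h import *
np.set_printoptions(precision=4,suppress=True)
for c in ['scene','top']:
    im=shot(c,c+'0',None,1.5); 
    print(c,camT(c)[1])
    for l,z in [('clamp',0.05),('lane_mouth',.045),('end_stop',.053),('overarm_end',.11),('bar',.016),('handle_mid',.186),('crank',.16),('tab_window',.0195),('tee_piece',.02),('petri_0',.013),('tape_elec',.019)]:
        for r in env.recognise(c,l)[:2]:
            print(l,np.round(r['centre'],1),round(r['score'],2),pix2z(c,r['centre'],z))
print(env.get_state())
E
```

```text
scene [[ 0.5646 -0.4938  0.6614 -0.1226]
 [-0.8252 -0.3534  0.4405 -0.3757]
 [ 0.0162 -0.7945 -0.607   0.7286]
 [ 0.      0.      0.      1.    ]]
clamp [238.9 228.9] 0.98 [0.46   0.0738 0.05  ]
lane_mouth [238.9 223.4] 0.56 [0.4823 0.0906 0.045 ]
end_stop [243.4 225.5] 0.94 [0.4755 0.07   0.053 ]
overarm_end [243.2 222.7] 0.57 [0.4332 0.039  0.11  ]
bar [364.6 298.3] 0.84 [ 0.4685 -0.2875  0.016 ]
crank [233.2 193.7] 0.78 [0.4631 0.0921 0.16  ]
tab_window [239.6 224.7] 0.75 [0.5015 0.103  0.0195]
tee_piece [180.4 207. ] 0.63 [0.4613 0.2967 0.02  ]
petri_0 [317.6 236.2] 0.82 [ 0.5957 -0.1     0.013 ]
petri_0 [231.6 193.5] 0.61 [0.6124 0.2179 0.013 ]
tape_elec [157.9 197.9] 0.67 [0.4542 0.3862 0.019 ]
top [[ 0.0192 -0.987   0.1598  0.2733]
 [-0.9997 -0.0216 -0.0134  0.0535]
 [ 0.0167 -0.1595 -0.9871  1.7005]
 [ 0.      0.      0.      1.    ]]
clamp [236.5 211.3] 0.63 [0.4737 0.078  0.05  ]
lane_mouth [235.6 210.4] 0.94 [0.4775 0.0814 0.045 ]
lane_mouth [333.4 214.5] 0.54 [ 0.4701 -0.2682  0.045 ]
end_stop [233.9 211.1] 0.86 [0.4738 0.0872 0.053 ]
end_stop [335.1 215.1] 0.32 [ 0.4671 
[... 316 characters left out ...]
 0.02  ]
petri_0 [236.9 210.5] 0.7 [0.4811 0.0772 0.013 ]
petri_0 [284.8 179.1] 0.44 [ 0.6011 -0.0961  0.013 ]
tape_elec [150.6 220.8] 0.47 [0.4364 0.3867 0.019 ]
tape_elec [234.9 211.9] 0.23 [0.4752 0.0842 0.019 ]
{'clock': 1.2, 'joint_pos': array([0.9894, 0.3132, 0.0461, 1.3036, 0.    , 1.4312]), 'qvel': array([ 0.0011,  0.0012,  0.0007, -0.0005,  0.0002, -0.0003]), 'tau': array([  0.0009, -48.0477,  29.8813,   0.0005,  -0.0001,   0.    ]), 'tcp_pos': array([0.2459, 0.5198, 0.2483]), 'orientation': array([0.    , 0.2191, 0.9757, 0.0001]), 'wrist_force': array([ 0.5327, -0.2216, -0.5666]), 'ft_torque': array([-0.0491, -0.0455, -0.021 ]), 'grip_force': 0.0, 'finger_gap': 0.08541590758748464}
```

```bash
python3 - <<'E'
import cv2
a=cv2.imread('pics/scene0.png');b=cv2.imread('pics/top0.png')
cv2.imwrite('pics/s1.png',cv2.resize(a[150:570,150:710],(800,600)))
cv2.imwrite('pics/t1.png',cv2.resize(b[220:400,300:540],(800,600),interpolation=2))
E
```

```text
(no output)
```

View pics/s1.png

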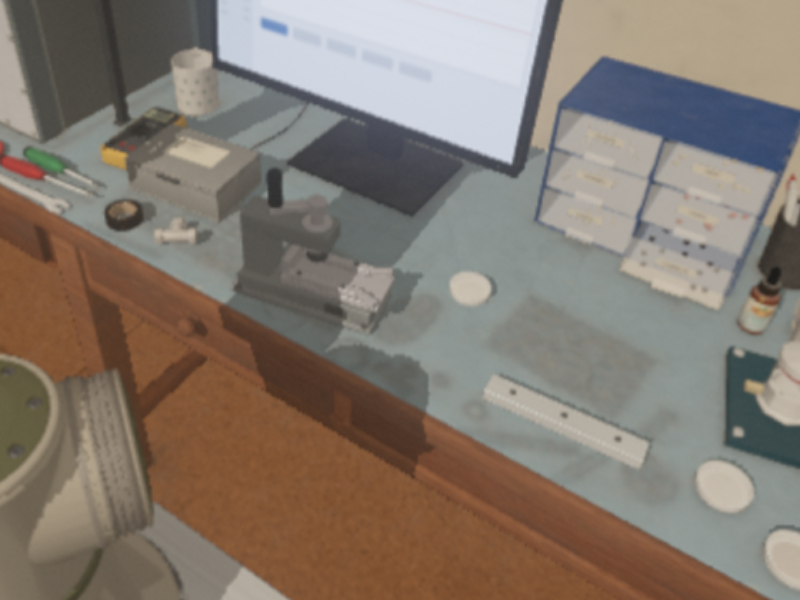

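View pics/t1.png

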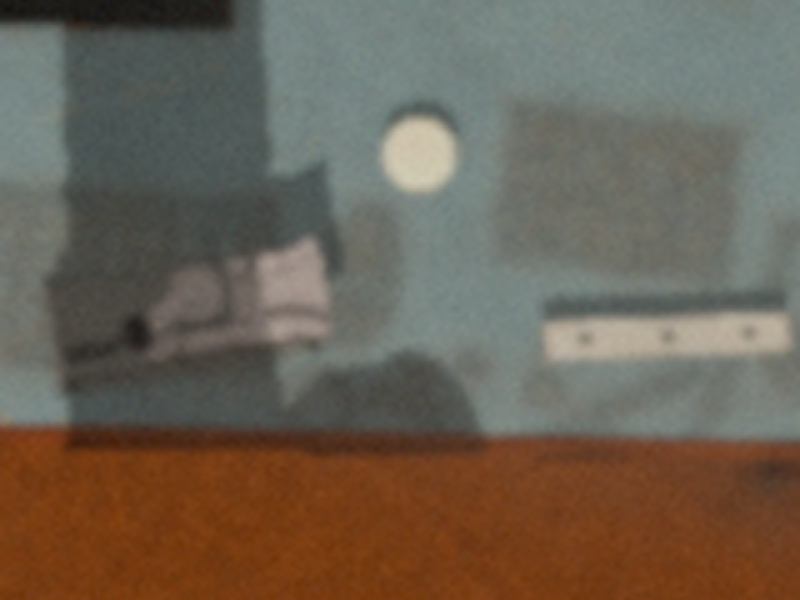

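The scene view shows the clamp at left centre, with its mouth towards world -y. The bar lies along y at the right and the petri dish is behind. In the top crop the handle is at (135,330), the mouth edge near (325,290), and the bar runs from (545,338) to (790,328). Next I'll plan a wrist view.

```bash
cat >> h.py <<'E'
def yaw(v=None):
    R=q2R(env.get_state()['orientation']); return np.degrees(np.arctan2(R[1,0],R[0,0]))   # of tool x
def go(P):
    s=env.get_state(); return q2R(s['orientation']).T@(np.array(P)-s['tcp_pos'])
E
python3 - <<'E'
from h import *
np.set_printoptions(precision=4,suppress=True)
s=env.get_state()
print(q2R(s['orientation']),yaw()); c=env.calibration('wrist');print(c)
for n,K in [('scene',env.calibration('scene')['K']),('top',env.calibration('top')['K'])]: print(n,K[0])
f=lambda p:((300+p[0]/10*3)/1.5 ,0)
def t(u,v): return ((300+u*.3)/1.5,(220+v*.3)/1.5)
for n,p,z in [('handle',(135,328),.2),('barL',(545,338),.016),('barR',(790,330),.016),('mouthtop',(315,240),.053),('mouthbot',(330,340),.053),('colbot',(62,382),.0),('screw',(195,295),.13)]:
    print(n,pix2z('top',t(*p),z))
E
```

```text
[[-0.904   0.4276  0.    ]
 [ 0.4276  0.904   0.0001]
 [ 0.      0.0001 -1.    ]] 154.68489891973206
{'K': array([[336.7851,   0.    , 257.2962],
       [  0.    , 336.7851, 196.2498],
       [  0.    ,   0.    ,   1.    ]]), 'distortion': array([-0.0256,  0.    ,  0.    ,  0.    ,  0.    ]), 'tool_from_camera': array([[ 0.0007, -0.9524, -0.3049,  0.0777],
       [ 1.    ,  0.0004,  0.0008, -0.0006],
       [-0.0006, -0.3049,  0.9524, -0.1259],
       [ 0.    ,  0.    ,  0.    ,  1.    ]])}
scene [366.5096   0.     258.4235]
top [467.8549   0.     250.064 ]
handle [0.4517 0.1063 0.2   ]
barL [ 0.4725 -0.1848  0.016 ]
barR [ 0.4821 -0.3639  0.016 ]
mouthtop [ 0.535  -0.0151  0.053 ]
mouthbot [ 0.4635 -0.0268  0.053 ]
colbot [0.4348 0.1654 0.    ]
screw [0.4833 0.0688 0.13  ]
```

```bash
python3 -m pendant '[[1,0,0,-0.015,0.161],[1,0,0,-0.015,0.161],[1,0,0,-0.015,0.161],[1,0,0,-0.015,0.161],[1,0,0,-0.015,0.161],[1,0,0,-0.015,0.161],[1,0,0,-0.015,0.161]]'; python3 -c "
from h import *
print(yaw(),go([.485,.06,.35]),env.get_state()['joint_pos'])"
```

```text
clock: 2.08
tcp_pos: [0.2459, 0.5198, 0.3539]
orientation: [-0.0, 0.708, 0.706, 0.0]
wrist_force: [0.1, 0.4, 0.9]
finger_gap: 0.0854
grip_force: 0.0
89.80742300877661 [-0.45899029  0.24065859  0.00380767] [ 9.89377294e-01  3.12128621e-01  3.00682290e-01  1.55912678e+00
 -1.72109788e-05  2.56353473e+00]
```

```bash
python3 -m pendant '[[1,-0.046,0.024,0,0],[1,-0.046,0.024,0,0],[1,-0.046,0.024,0,0],[1,-0.046,0.024,0,0],[1,-0.046,0.024,0,0],[1,-0.046,0.024,0,0],[1,-0.046,0.024,0,0],[1,-0.046,0.024,0,0]]'; python3 -m pendant '[[1,-0.046,0.024,0,0],[1,-0.046,0.024,0,0],[1,0,0,0,0]]';  python3 - <<'E'
from h import *
np.set_printoptions(precision=4,suppress=True)
print(yaw(),env.get_state()['tcp_pos'])
shot('wrist','w1',None,1.5)
for l,z in [('clamp',0.05),('lane_mouth',.045),('end_stop',.053),('overarm_end',.11),('bar',.016),('handle_mid',.187),('tab_window',.0195)]:
    for r in env.recognise('wrist',l)[:2]:
        print(l,np.round(r['centre'],1),round(r['score'],2),pix2z('wrist',r['centre'],z))
E
```

```text
clock: 3.08
tcp_pos: [0.4392, 0.1506, 0.3536]
orientation: [0.0, 0.706, 0.708, 0.0]
wrist_force: [1.1, 0.5, -0.1]
finger_gap: 0.0853
grip_force: 0.0
clock: 3.45
tcp_pos: [0.4882, 0.0574, 0.3527]
orientation: [0.0, 0.708, 0.706, -0.0]
wrist_force: [-0.8, 2.0, -0.1]
finger_gap: 0.0854
grip_force: 0.0
89.80785109178338 [0.4882 0.0574 0.3527]
clamp [254.9 129.8] 0.73 [0.4837 0.0882 0.05  ]
lane_mouth [251.3 131. ] 0.6 [0.4788 0.0868 0.045 ]
end_stop [253.1 129.3] 0.86 [0.4811 0.0903 0.053 ]
overarm_end [254.3 129.3] 0.97 [0.4831 0.0969 0.11  ]
bar [252.4 330.8] 0.58 [ 0.4799 -0.2442  0.016 ]
handle_mid [213.2 128.5] 0.57 [0.4485 0.1062 0.187 ]
tab_window [253.8 131.7] 0.56 [0.4819 0.0834 0.0195]
```

View pics/w1.png

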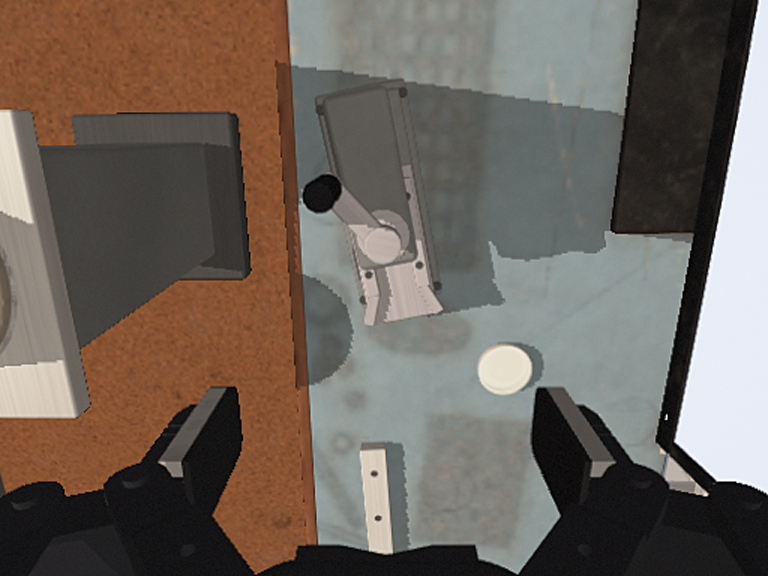

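The wrist view shows the clamp from above: handle (322,193), screw cap (381,243), mouth edge (370,325)–(440,312), and bar near end (361–387,443), all in 1.5x pixels. I'll fit the clamp pose with a model overlay.

```bash
cat > ov.py <<'E'
from h import *
import sys
np.set_printoptions(precision=4,suppress=True)
p=lambda u,v,z:pix2z('wrist',(u/1.5,v/1.5),z)
m=p(406,318,.045); a=p(403,92,.03); b=p(437,287,.03); c=p(321,110,.03); d=p(363,300,.03)
print(m,a,b,c,d); 
for v in (a-b,c-d): print(np.degrees(np.arctan2(v[1],v[0])),np.linalg.norm(v[:2]))
v=(a-c);print('w',np.linalg.norm(v),np.degrees(np.arctan2(v[1],v[0])))
print('cap',p(381,243,.165),'handle',p(322,188,.205)); print('handle len',p(322,188,.205)[:2]-p(381,243,.165)[:2])
th=np.radians(float(sys.argv[1])); o=np.array([float(sys.argv[2]),float(sys.argv[3]),0])
Rz=np.array([[np.cos(th),-np.sin(th),0],[np.sin(th),np.cos(th),0],[0,0,1]])
im=cv2.imread('pics/w1.png')[60:350,270:480]; im=cv2.resize(im,None,fx=2.8,fy=2.0*1.0,interpolation=2) if 0 else cv2.resize(im,None,fx=2,fy=2,interpolation=2)
def L(pts,col,close=True):
    q=(proj('wrist',(np.array(pts)/1e3)@Rz.T+o)*1.5-[270,60])*2
    cv2.polylines(im,[np.int32(q.round())],close,col,1)
L([(-95,-16.5,45),(-95,16.5,45)],(0,0,255),False)
for s in(1,-1):
    L([(-91,s*26,53),(-65,s*16.5,53),(-26,s*16.5,53)],(0,255,255),False)
L([(-24,-22,126),(98,-22,126),(98,22,126),(-24,22,126)],(0,255,0))
t=np.linspace(0,6.28,30)
L([(6*np.cos(i),6*np.sin(i),165) for i in t],(255,0,0))
L([(-40,34,19.5),(-40,40,19.5)],(255,0,255),False)
cv2.imwrite('pics/ov%s.png'%sys.argv[4],im)
E
python3 ov.py 101 .4805 .0715 1
```

```text
[ 0.5055 -0.0227  0.045 ] [0.5004 0.1718 0.03  ] [0.5345 0.0026 0.03  ] [0.4318 0.1574 0.03  ] [ 0.4656 -0.0105  0.03  ]
101.38451828731802 0.1726188373614809
101.37455441956608 0.17120128655489777
w 0.07011646107046417 11.866308111779357
cap [0.4835 0.0724 0.165 ] handle [0.4522 0.1107 0.205 ]
handle len [-0.0313  0.0383]
```

View pics/ov1.png

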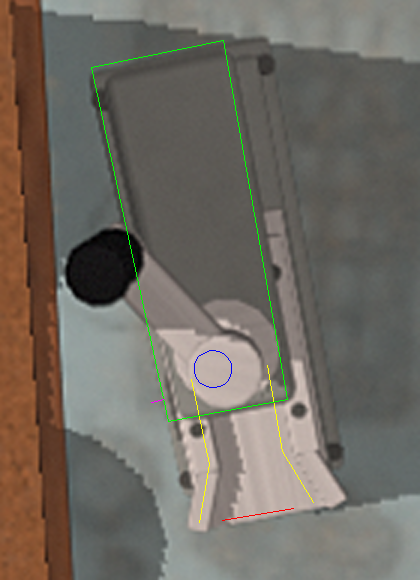

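```bash
python3 ov.py 101.4 .4858 .0710 2 >/dev/null; python3 - <<'E'
from h import *
im=env.read_camera('wrist') # bar extents here
cv2.imwrite('pics/w1b.png',im[:,:,::-1])
p=lambda u,v:pix2z('wrist',(u/1.5,v/1.5),.016)
print(p(361,443),p(387,443),p(368,553),p(394,553))
E
```

```text
[ 0.46123625 -0.1757862   0.016     ] [ 0.48893911 -0.17566497  0.016     ] [ 0.46763187 -0.32464676  0.016     ] [ 0.4978098 -0.3245226  0.016    ]
```

View pics/ov2.png

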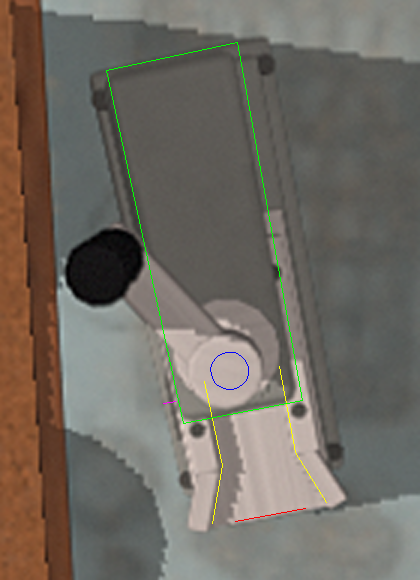

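The second overlay matches the arm, guides and bed front edge to about 1–2 mm, so the clamp is at (0.4858, 0.0710), yaw 101.4°. Next I'll look at the bar.

```bash
python3 -m pendant '[[1,-0.055,0,0,0],[1,-0.055,0,0.02,0],[1,-0.055,0,0.02,0],[1,-0.055,0,0.02,0],[1,-0.055,0,0.02,0],[1,-0.035,0,0.02,-0.055],[1,0,0,0,0]]';  python3 - <<'E'
from h import *
np.set_printoptions(precision=4,suppress=True)
print(yaw(),env.get_state()['tcp_pos'],env.finger_overhang)
shot('wrist','w2',None,1.5)
for r in env.recognise('wrist','bar')[:2]:
    print(np.round(r['centre'],1),round(r['score'],2),pix2z('wrist',r['centre'],.016))
E
```

```text
clock: 4.78
tcp_pos: [0.4866, -0.2511, 0.2512]
orientation: [-0.002, 0.688, 0.726, -0.0]
wrist_force: [-0.6, -0.1, 0.3]
finger_gap: 0.0854
grip_force: 0.0
93.10113270712245 [ 0.4866 -0.2511  0.2512] 0.017
[249.5 177. ] 0.92 [ 0.4796 -0.2656  0.016 ]
```

View pics/w2.png

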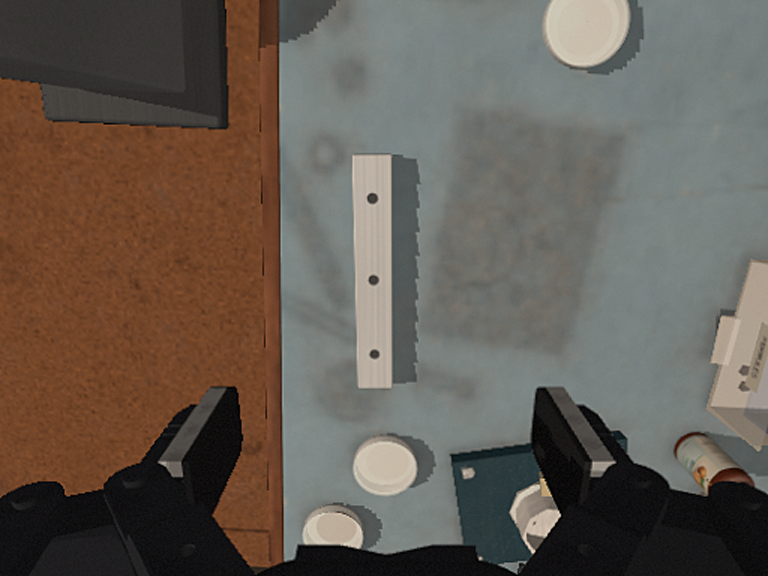

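The bar's ends are at rows 154 and 388, in columns 353–392. There are small dishes beyond its far end at (385,465) and (333,530).

```bash
python3 - <<'E'
from h import *
np.set_printoptions(precision=4,suppress=True)
p=lambda u,v,z=.016:pix2z('wrist',(u/1.5,v/1.5),z)
n=(p(353,155)+p(391,154))/2; f=(p(358,388)+p(392.5,388))/2
d=n-f; a=np.degrees(np.arctan2(d[1],d[0])); print(n,f,np.linalg.norm(d),a,'dish',p(385,465))
c=(n+f)/2; u=np.array([np.cos(np.radians(a)),np.sin(np.radians(a)),0])
g=c-.065*u; print('c',c,'grasp',g,'go',go([g[0],g[1],.022]),'turn',-np.radians(a-yaw()))
E
```

```text
[ 0.474  -0.1863  0.016 ] [ 0.4854 -0.3667  0.016 ] 0.18083729567439719 93.618689185925 dish [ 0.4973 -0.4392  0.016 ]
c [ 0.4797 -0.2765  0.016 ] grasp [ 0.4838 -0.3414  0.016 ] go [-0.0921 -0.0085  0.2311] turn -0.006771224910741978
```

```bash
python3 -m pendant '[[1,-0.046,-0.004,0.04,-0.007],[1,-0.046,-0.0045,0.05,0],[1,0,0,0.05,0],[1,0,0,0.05,0],[1,0,0,0.025,0],[1,0,0,0.014,0],[1,0,0,0,0]]' 100; python3 -m pendant '[[0,0,0,0,0],[-0.6,0,0,0,0],[-0.6,0,0,0,0],[-0.6,0,0,0,0],[-0.6,0,0,0,0]]' 100; python3 -c "
from h import *
print(yaw(),env.get_state()['wrist_force'],env.get_state()['ft_torque'])"
```

```text
clock: 5.75
tcp_pos: [0.4851, -0.3373, 0.0286]
orientation: [-0.0, 0.684, 0.73, 0.0]
wrist_force: [0.1, 0.8, 0.9]
finger_gap: 0.0853
grip_force: 0.0
clock: 6.38
tcp_pos: [0.485, -0.3387, 0.0298]
orientation: [0.001, 0.684, 0.729, -0.0]
wrist_force: [-1.5, 1.1, 7.3]
finger_gap: 0.0235
grip_force: 97.9
93.668563962757 [-1.51842042  1.14499954  7.32532633] [0.28921474 0.38700649 0.12336435]
```

```bash
python3 -m pendant '[[0.2,0,0,0,0],[0.2,0,0,0,0],[0.2,0,0,0,0]]' ; python3 -c "
from h import *
im=shot('wrist','w3',None,1.5)
print(yaw(),env.get_state()['wrist_force'],env.get_state()['tcp_pos'])"
```

```text
clock: 6.75
tcp_pos: [0.4845, -0.3382, 0.0281]
orientation: [-0.0, 0.684, 0.729, 0.0]
wrist_force: [-0.6, 0.1, 0.6]
finger_gap: 0.0509
grip_force: 0.0
93.6661987425713 [-0.23937521 -0.08145907  0.47251462] [ 0.48453956 -0.33816745  0.02815024]
```

View pics/w3.png

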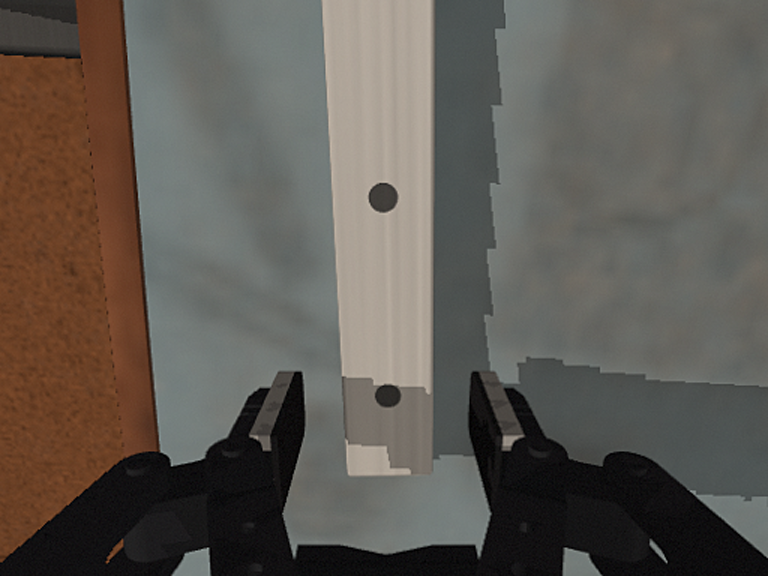

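The fingers straddle the bar near its end at (388,395) and the bar hasn't moved, but the grip was too shallow. I'll go 8 mm lower and regrip.

```bash
python3 -m pendant '[[0.2,0,0,0.004,0],[0.2,0,0,0.004,0],[0.2,0,0,0,0],[-0.6,0,0,0,0],[-0.6,0,0,0,0],[-0.6,0,0,0,0],[-0.6,0,0,0,0]]' 100; python3 -m pendant '[[-0.6,0,0,-0.01,0],[-0.6,0,0,-0.02,0],[-0.6,0,0,-0.02,0],[-0.6,0,0,0,0]]'; python3 -c "
from h import *
shot('wrist','w4',None,1.5)
print(yaw(),env.get_state()['wrist_force'],env.get_state()['ft_torque'])"
```

```text
clock: 7.68
tcp_pos: [0.4849, -0.3384, 0.0209]
orientation: [0.0, 0.684, 0.729, 0.0]
wrist_force: [-2.0, 0.4, 4.6]
finger_gap: 0.0253
grip_force: 99.6
clock: 8.18
tcp_pos: [0.4856, -0.3391, 0.072]
orientation: [0.002, 0.684, 0.729, 0.0]
wrist_force: [0.8, -0.2, -0.8]
finger_gap: 0.0254
grip_force: 99.0
93.66265916586066 [-0.46071401  0.41327392 -2.41335848] [-0.09797175  0.00227109  0.00493802]
```

View pics/w4.png

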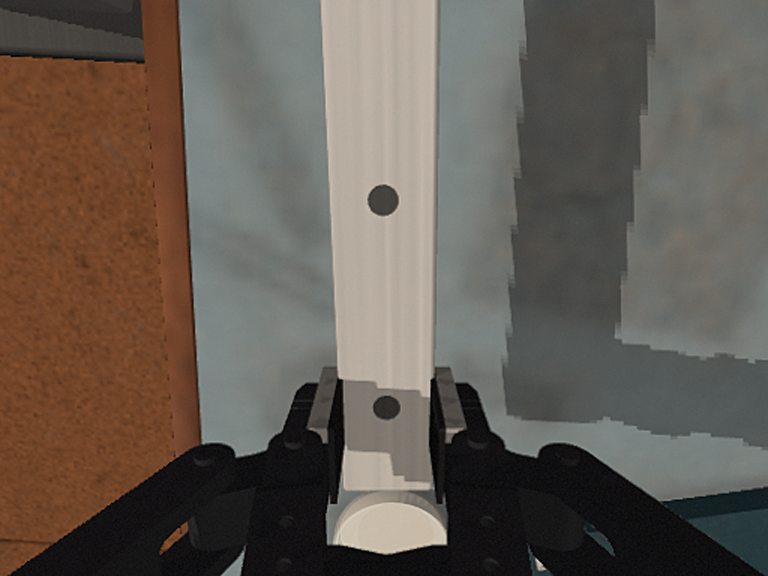

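The bar is held level, with its middle hole at (383,200) and its end at row 490. I'll compute the pre-insert pose.

```bash
cat >> h.py <<'E'
CO=np.array([.4858,.0710,0]); TH=np.radians(101.4)
CR=np.array([[np.cos(TH),-np.sin(TH),0],[np.sin(TH),np.cos(TH),0],[0,0,1]])
def c2w(p): return CR@(np.array(p)/1e3)+CO
def w2c(p): return CR.T@(np.array(p)-CO)*1e3
E
python3 - <<'E'
from h import *
np.set_printoptions(precision=4,suppress=True)
s=env.get_state();T=np.eye(4);T[:3,:3]=q2R(s['orientation']);T[:3,3]=s['tcp_pos'];print(s['tcp_pos'])
z=s['tcp_pos'][2]-.005
tl=lambda u,v:(np.linalg.inv(T)@np.r_[pix2z('wrist',(u/1.5,v/1.5),z),1])[:3]
m=tl(383,200); e=(tl(343,489)+tl(430,489))/2; t=(tl(323,20)+tl(437.5,20))/2
h=tl(386,407)
print('mid hole',m,'end',e,'top',t,'nearhole',h,'axis deg',np.degrees(np.arctan2((t-e)[1],(t-e)[0])))
E
```

```text
[ 0.485  -0.3386  0.0708]
mid hole [ 0.061  -0.0007  0.0049] end [-0.0281  0.0003  0.005 ] top [ 0.1028 -0.0013  0.0049] nearhole [0.0009 0.0001 0.005 ] axis deg -0.694672370838432
```

```bash
python3 -m pendant '[[-0.6,0,0,0,-0.06],[-0.6,0,0,0,-0.063],[-0.6,0,0,0,0]]'; python3 - <<'E'
from h import *
np.set_printoptions(precision=4,suppress=True)
print(yaw(),w2c(env.get_state()['tcp_pos']),go(c2w([-271.5,0,70])))
E
```

```text
clock: 8.6
tcp_pos: [0.484, -0.3377, 0.0691]
orientation: [-0.001, 0.638, 0.77, 0.0]
wrist_force: [0.1, 0.3, -2.2]
finger_gap: 0.0254
grip_force: 98.8
100.67208076160061 [-400.2345   82.5743   69.1109] [ 0.1298  0.0809 -0.0008]
```

```bash
python3 -m pendant '[[-0.6,0.02,0.02,-0.002,0],[-0.6,0.04,0.03,-0.001,0],[-0.6,0.04,0.02,0,0],[-0.6,0.03,0.011,0,0],[-0.6,0,0,0,0]]'; python3 - <<'E'
from h import *
np.set_printoptions(precision=4,suppress=True)
shot('wrist','w5',None,1.5)
print(yaw(),w2c(env.get_state()['tcp_pos']),go(c2w([-271.5,0,70])))
E
```

```text
clock: 9.22
tcp_pos: [0.5397, -0.1928, 0.0726]
orientation: [-0.001, 0.637, 0.771, -0.0]
wrist_force: [-0.5, 0.5, -1.0]
finger_gap: 0.0254
grip_force: 99.0
100.78470903616194 [-270.7522   -0.5142   72.772 ] [-0.0008 -0.0005  0.0028]
```

View pics/w5.png

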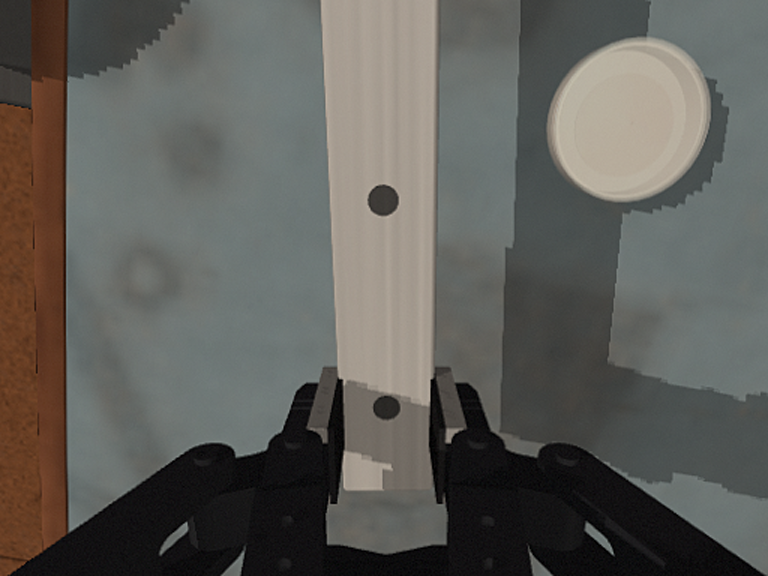

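The bar is unchanged in the grip and the dish at (630,120) is clear. I'll advance into the lane, watching the forces.

```bash
cat > st.py <<'E'
from h import *
np.set_printoptions(precision=2,suppress=True)
s=env.get_state(); print(yaw(),w2c(s['tcp_pos']),'Fc',CR.T@s['wrist_force'],'Mc',CR.T@s['ft_torque'],s['clock'])
E
python3 -m pendant '[[-0.6,0.02,0,0,0],[-0.6,0.02,0,0,0],[-0.6,0.01,0,0,0],[-0.6,0.005,0,0,0],[-0.6,0,0,0,0]]'; python3 st.py
```

```text
clock: 9.9
tcp_pos: [0.5299, -0.1412, 0.0735]
orientation: [0.0, 0.638, 0.77, 0.0]
wrist_force: [0.5, -0.3, -1.5]
finger_gap: 0.0252
grip_force: 99.0
100.73634780621018 [-216.77   -1.29   73.55] Fc [-0.35 -0.47 -1.45] Mc [-0.04  0.15  0.08] 9.9
```

```bash
python3 -m pendant '[[-0.6,0,0,0.002,0],[-0.6,0,0,0.002,0],[-0.6,0,0,0,0]]'; python3 st.py
```

```text
clock: 10.28
tcp_pos: [0.5297, -0.1416, 0.0691]
orientation: [-0.0, 0.638, 0.77, -0.0]
wrist_force: [-0.1, 0.1, -2.0]
finger_gap: 0.0252
grip_force: 99.0
100.68774156737595 [-217.12   -0.97   69.05] Fc [ 0.08  0.08 -1.98] Mc [-0.04  0.12  0.03] 10.275
```

```bash
python3 -m pendant '[[-0.6,0.01,-0.001,0.001,0],[-0.6,0,0,0.001,0],[-0.6,0,0,0,0]]'; python3 st.py; python3 -m pendant '[[-0.6,0.01,0,0.001,0],[-0.6,0,0,0,0]]'; python3 st.py
```

```text
clock: 10.65
tcp_pos: [0.5269, -0.1315, 0.0673]
orientation: [-0.0, 0.638, 0.77, -0.0]
wrist_force: [0.3, -0.5, -2.3]
finger_gap: 0.0255
grip_force: 99.0
100.7379002673443 [-206.64   -0.25   67.33] Fc [-0.58 -0.15 -2.26] Mc [-0.01  0.1   0.02] 10.65
clock: 10.9
tcp_pos: [0.5247, -0.121, 0.0663]
orientation: [-0.0, 0.638, 0.77, 0.0]
wrist_force: [0.9, 0.9, -1.5]
finger_gap: 0.0249
grip_force: 99.0
100.76504355643486 [-195.95   -0.19   66.3 ] Fc [ 0.75 -1.03 -1.46] Mc [0.02 0.03 0.02] 10.9
```

```bash
python3 -m pendant '[[-0.6,0.015,0,0,0],[-0.6,0.015,-0.0005,0,0],[-0.6,0.015,0,0,0],[-0.6,0.012,-0.0005,0,0],[-0.6,0,0,0,0]]'; python3 st.py
```

```text
clock: 11.52
tcp_pos: [0.5131, -0.0649, 0.0664]
orientation: [-0.0, 0.637, 0.771, -0.0]
wrist_force: [-0.2, -0.1, -0.4]
finger_gap: 0.0258
grip_force: 99.0
100.81294024214408 [-138.64    0.1    66.4 ] Fc [-0.03  0.21 -0.42] Mc [ 0.01  0.05 -0.02] 11.525
```

```bash
python3 -m pendant '[[-0.6,0.01,0,0,0],[-0.6,0.003,0,0,0],[-0.6,0,0,0,0]]'; python3 st.py;  python3 -m pendant '[[-0.6,0.0015,0,0,0],[-0.6,0.0015,0,0,0],[-0.6,0,0,0,0]]'; python3 st.py
```

```text
clock: 11.9
tcp_pos: [0.5112, -0.0533, 0.0664]
orientation: [0.0, 0.638, 0.77, 0.0]
wrist_force: [-0.1, -0.2, -1.9]
finger_gap: 0.0254
grip_force: 99.0
100.72102589461181 [-126.84   -0.3    66.41] Fc [-0.21  0.14 -1.94] Mc [0.04 0.04 0.  ] 11.9
clock: 12.28
tcp_pos: [0.5114, -0.0529, 0.0669]
orientation: [0.002, 0.639, 0.77, -0.002]
wrist_force: [-0.3, -9.6, -2.1]
finger_gap: 0.025
grip_force: 99.1
100.62928971770882 [-126.56   -0.6    66.89] Fc [-9.38  2.24 -2.1 ] Mc [0.39 1.8  0.24] 12.275
```

```bash
python3 -m pendant '[[-0.6,0.001,0,0,0],[-0.6,0.001,0,0,0],[-0.6,0,0,0,0]]'; python3 st.py
```

```text
clock: 12.65
tcp_pos: [0.5115, -0.0528, 0.0672]
orientation: [0.004, 0.639, 0.769, -0.003]
wrist_force: [-0.7, -14.6, -0.7]
finger_gap: 0.0251
grip_force: 99.2
100.57827521858506 [-126.43   -0.75   67.2 ] Fc [-14.21   3.55  -0.7 ] Mc [0.66 2.95 0.36] 12.65
```

```bash
python3 - <<'E'
from h import *
s=env.get_state();R=q2R(s['orientation']);o=s['tcp_pos'];ct=camT('wrist')
im=cv2.GaussianBlur(shot('wrist','w6',None,1.5),(3,3),0).astype(int)
# sample in tool frame, z plane of bed top (21 mm ahead of TCP) ; tool x from 5 to 60mm
xs=np.arange(0,70,2.5)
for y in(-24,-19,-15.5,15.5,19,24):
    P=np.array([o+R@np.array([x/1e3,y/1e3,.021]) for x in xs]); q=np.int32(proj('wrist',P,ct).round())
    print(y,q[0],q[-1],[int(im[v,u].mean()) if 0<=v<384 and 0<=u<512 else -1 for u,v in q])
    print('   R-B',[int(im[v,u,0]-im[v,u,2]) for u,v in q])
E
```

```text
-24 [208 256] [201 113] [23, 126, 121, 115, 109, 110, 110, 110, 109, 110, 108, 96, 100, 100, 100, 100, 101, 102, 85, 115, 144, 150, 124, 150, 150, 150, 150, 151]
   R-B [0, -3, -3, -1, 4, 5, 7, 7, 4, 6, 5, 11, 12, 12, 12, 11, 12, 13, 10, 14, 17, 17, 15, 18, 19, 20, 18, 19]
-19 [218 256] [213 113] [81, 81, 78, 109, 110, 112, 109, 108, 107, 107, 109, 138, 105, 102, 104, 104, 102, 102, 102, 103, 103, 102, 102, 101, 99, 100, 101, 102]
   R-B [11, 11, 10, 2, 4, 8, 8, 6, 5, 3, 7, 17, 12, 12, 12, 12, 12, 12, 12, 11, 12, 11, 12, 12, 12, 11, 12, 11]
-15.5 [225 256] [221 113] [14, 135, 159, 165, 166, 172, 163, 166, 167, 172, 175, 173, 169, 173, 174, 174, 173, 172, 176, 174, 173, 173, 173, 172, 174, 174, 173, 173]
   R-B [1, 18, 21, 22, 22, 23, 20, 22, 23, 25, 24, 24, 23, 23, 23, 24, 23, 22, 24, 23, 22, 24, 23, 22, 24, 24, 22, 23]
15.5 [289 256] [294 113] [11, 56, 77, 102, 103, 102, 104, 105, 104, 104, 68, 91, 100, 100, 100, 103, 103, 103, 103, 103, 104, 71, 69, 96, 95, 93, 102, 102]
   R-B [1, 7, 10, 6, 10, 9, 9, 8, 7, 3, 0, 9, 12, 11, 12, 12, 12, 12, 12, 12, 12, 8, 8, 11, 12, 11, 12, 12]
19 [296 256] [302 113] [82, 81, 74, 107, 108, 110, 108, 106, 105, 104, 102, 92, 99, 99, 99, 100, 101, 87, 76, 93, 99, 100, 95, 105, 104, 105, 105, 105]
   R-B [10, 11, 10, 8, 9, 10, 13, 12, 6, 2, -1, 10, 11, 11, 11, 12, 12, 10, 9, 11, 13, 12, 11, 12, 12, 12, 12, 12]
24 [307 256] [314 113] [17, 104, 107, 106, 110, 109, 107, 106, 106, 108, 74, 93, 89, 73, 93, 100, 101, 100, 103, 104, 105, 107, 104, 124, 124, 125, 125, 147]
   R-B [0, 5, 8, 5, 4, 6, 5, 5, 6, 3, 0, 9, 11, 8, 11, 11, 12, 12, 12, 12, 13, 12, 12, 15, 15, 15, 15, 18]
```

The bed's front edge sits about 54.5 mm ahead of the bar's outer end (55 mm expected), and the bar took 14 N of push without moving. So it is home, and my clamp origin was about 4.8 mm off in x. I'll release, retreat and look at the handle.

```bash
sed -i 's/^CO=.*TH=/CO=np.array([.4867,.0663,0]); TH=/' h.py; python3 -m pendant '[[0,0,0,0,0],[0.2,0,0,0,0],[0.2,0,0,-0.02,0],[0.2,0,0,-0.05,0],[0.2,0,0,-0.05,0],[0.2,0,0,-0.05,0],[0.2,0,0,-0.05,0]]'; python3 -m pendant '[[0.2,0.05,0,-0.03,0],[0.2,0.05,0,-0.01,0],[0.2,0,0,0,0]]';  python3 - <<'E'
from h import *
np.set_printoptions(precision=4,suppress=True)
im=shot('wrist','w7',None,1.5); print(env.get_state()['tcp_pos'],w2c(env.get_state()['tcp_pos']))
for l,z in [('handle_mid',.187),('overarm_end',.11),('bar',.061),('lane_mouth',.045),('crank',.16),('clamp',.05)]:
    for r in env.recognise('wrist',l)[:1]:
        P=pix2z('wrist',r['centre'],z);print(l,np.round(r['centre'],1),round(r['score'],2),P,w2c(P))
# black cap of handle
g=im.max(2); m=(g<35).astype(np.uint8); n,lab,st,ce=cv2.connectedComponentsWithStats(m)
for i in range(1,n):
    if st[i,4]>80: print(st[i],ce[i],w2c(pix2z('wrist',ce[i],.205)))
# bar brightness run: stick out
ct=camT('wrist')
for y in(-4,0,4):
    xs=np.arange(-170,-80,3.);q=np.int32(proj('wrist',np.array([c2w([x,y,61]) for x in xs]),ct).round())
    print([int(im[v,u].mean()) if 0<=v<384 else -1 for u,v in q])
E
```

```text
clock: 13.58
tcp_pos: [0.5099, -0.0478, 0.2881]
orientation: [-0.0, 0.638, 0.77, 0.0]
wrist_force: [0.2, -0.3, 0.1]
finger_gap: 0.0514
grip_force: 0.0
clock: 13.95
tcp_pos: [0.4911, 0.0528, 0.3278]
orientation: [0.0, 0.636, 0.772, 0.001]
wrist_force: [1.2, -0.3, -0.2]
finger_gap: 0.0509
grip_force: 0.0
[0.4913 0.0514 0.3269] [-15.5455  -1.582  326.8894]
handle_mid [217.3 118.1] 0.7 [0.4507 0.0995 0.187 ] [ 39.6783  28.7389 187.    ]
overarm_end [255.1 120.7] 0.77 [0.4805 0.0956 0.11  ] [ 29.9906   0.3009 110.    ]
bar [258.8 221.1] 0.76 [ 0.508  -0.0289  0.061 ] [-97.5262  -2.088   61.    ]
lane_mouth [251.3 121. ] 0.97 [0.4767 0.0881 0.045 ] [23.346   5.5002 45.    ]
crank [237.  136.6] 0.59 [0.4672 0.0832 0.16  ] [ 20.4201  15.8004 160.    ]
clamp [257.6 122.7] 0.69 [0.4844 0.0879 0.05  ] [21.6116 -2.0124 50.    ]
[ 405    0   78  185 1136] [450.1963  64.1523] [  74.7198 -135.7143  205.    ]
[    0     1   512   383 32622] [293.3826 314.8848] [-128.0221  -31.2408  205.    ]
[206 106  28  26 551] [219.0218 118.4646] [ 39.5397  25.4272 205.    ]
[434 122  24  20 159] [444.4465 131.0943] [  28.8329 -138.4944  205.    ]
[448 140  32  14 155] [464.4258 147.0065] [  17.0269 -155.3248  205.    ]
[161 259  19  16 151] [170.2318 266.6556] [-79.5249  71.4711 205.    ]
[151, 151, 152, 152, 151, 149, 201, 207, 208, 207, 207, 209, 210, 207, 211, 216, 214, 207, 207, 205, 205, 201, 204, 201, 201, 202, 200, 202, 201, 202]
[152, 151, 150, 152, 151, 146, 203, 209, 210, 210, 209, 212, 211, 214, 135, 76, 67, 201, 208, 208, 207, 208, 207, 207, 207, 208, 207, 207, 207, 207]
[150, 152, 153, 154, 153, 151, 198, 201, 201, 203, 202, 205, 204, 205, 206, 138, 194, 211, 204, 204, 205, 206, 205, 205, 205, 204, 204, 206, 204, 204]
```

```bash
python3 - <<'E'
from h import *
im=shot('wrist');ct=camT('wrist'); s=env.get_state(); print(s['tcp_pos'],s['qvel'].round(3))
def prof(cols,xs,z,fixed='y'):
    for y in cols:
        q=proj('wrist',np.array([c2w([x,y,z]) for x in xs]),ct).astype(np.float32)
        v=cv2.remap(im,q[None,:,0],q[None,:,1],cv2.INTER_LINEAR)[0].mean(1).astype(int); print(y,list(v))
print('bed edge -112..-80 step2');prof((-22,-18,-16,16,18,22),np.arange(-112,-80,2.),45)
print('bar end -160..-144');prof((-8,-3,3,8),np.arange(-160,-144,1.),61)
print('bar sides y -24..24 step 2')
for x in(-145,-110):
    q=proj('wrist',np.array([c2w([x,y,61]) for y in range(-24,25,2)]),ct).astype(np.float32)
    print(x,list(cv2.remap(im,q[None,:,0],q[None,:,1],1)[0].mean(1).astype(int)))
a=cv2.cvtColor(im[90:270,170:340],cv2.COLOR_RGB2BGR); cv2.imwrite('pics/w8.png',cv2.resize(a,None,fx=3.3,fy=3.3,interpolation=2))
E
```

```text
[0.49161338 0.04895497 0.32586398] [ 0.001 -0.002  0.001  0.002 -0.     0.001]
bed edge -112..-80 step2
-22 [np.int64(131), np.int64(131), np.int64(129), np.int64(128), np.int64(127), np.int64(124), np.int64(125), np.int64(112), np.int64(84), np.int64(117), np.int64(121), np.int64(119), np.int64(123), np.int64(112), np.int64(89), np.int64(124)]
-18 [np.int64(125), np.int64(125), np.int64(127), np.int64(127), np.int64(126), np.int64(126), np.int64(128), np.int64(125), np.int64(119), np.int64(120), np.int64(124), np.int64(123), np.int64(120), np.int64(122), np.int64(122), np.int64(123)]
-16 [np.int64(133), np.int64(132), np.int64(132), np.int64(130), np.int64(132), np.int64(131), np.int64(132), np.int64(131), np.int64(133), np.int64(123), np.int64(122), np.int64(121), np.int64(122), np.int64(120), np.int64(119), np.int64(119)]
16 [np.int64(128), np.int64(129), np.int64(129), np.int64(127), np.int64(124), np.int64(124), np.int64(125), np.int64(123), np.int64(117), np.int64(169), np.int64(176), np.int64(165), np.int64(164), np.int64(164), np.int64(125), np.int64(119)]
18 [np.int64(130), 
[... 1550 characters left out ...]
53), np.int64(125), np.int64(194), np.int64(210), np.int64(203), np.int64(203), np.int64(205), np.int64(203), np.int64(208), np.int64(207), np.int64(202), np.int64(207), np.int64(208), np.int64(206), np.int64(203), np.int64(171), np.int64(152), np.int64(152), np.int64(154), np.int64(154), np.int64(156), np.int64(156)]
-110 [np.int64(130), np.int64(129), np.int64(128), np.int64(126), np.int64(119), np.int64(182), np.int64(208), np.int64(204), np.int64(202), np.int64(205), np.int64(202), np.int64(210), np.int64(204), np.int64(205), np.int64(205), np.int64(203), np.int64(203), np.int64(202), np.int64(196), np.int64(127), np.int64(127), np.int64(128), np.int64(131), np.int64(133), np.int64(137)]
```

```bash
python3 - <<'E'
from h import *
np.set_printoptions(precision=4,suppress=True)
im=shot('wrist');ct=camT('wrist'); print(env.get_state()['tcp_pos'],w2c(ct[1][:3,3]))
r=env.recognise('wrist','handle_mid')[0]; P=pix2z('wrist',r['centre'],.187,ct); print(r['centre'],r['score'],w2c(P),np.linalg.norm(w2c(P)[:2]))
m=(im.max(2)<50).astype(np.uint8); n,lab,st,ce=cv2.connectedComponentsWithStats(m)
i=lab[int(r['centre'][1]),int(r['centre'][0])]; print(st[i],ce[i])
mask=lab==i
# fit cylinder silhouette r=9, z from zb to zt
from scipy.optimize import minimize
t=np.linspace(0,2*np.pi,24,endpoint=False)
def sil(p):
    x,y,zm=p; pts=[c2w([x+9*np.cos(a),y+9*np.sin(a),z]) for z in(zm-30,zm+18) for a in t]
    h=cv2.convexHull(proj('wrist',np.array(pts),ct).astype(np.float32)); k=np.zeros((384*4,512*4),np.uint8); cv2.fillConvexPoly(k,np.int32(h*4*16),1,shift=4); return k
M=cv2.resize(mask.astype(np.uint8),(2048,1536),interpolation=0)
best=min(((np.count_nonzero(sil((x,y,zm))!=M),x,y,zm) for zm in(184,187,189) for x in np.arange(28,46,1.) for y in np.arange(16,36,1.)))
print(best,np.hypot(*best[1:3]),np.count_nonzero(M))
E
```

```text
[0.4916 0.049  0.326 ] [ 59.4741  -2.5058 451.8612]
[217.9, 113.8] 0.66 [ 41.6858  28.0752 187.    ] 50.25858676547612
[205 100  29  28 584] [218.9024 113.387 ]
(np.int64(757), np.float64(42.0), np.float64(27.0), 184) 49.92995093127971 9344
```

```bash
python3 -c "
from h import *
print(yaw(),go(c2w([42,27,230])))"
```

```text
100.63922432959599 [ 0.05938543 -0.02917425  0.09608675]
```

```bash
python3 -m pendant '[[0.2,0.03,-0.015,0.03,0],[0.2,0.03,-0.014,0.03,0],[0.2,0,0,0.03,0],[0.2,0,0,0,0],[0.2,0,0,0,0]]' 40; python3 st.py; python3 -c "
from h import *
print(go(c2w([42,27,188])))"
```

```text
clock: 15.08
tcp_pos: [0.4527, 0.1031, 0.2374]
orientation: [0.0, 0.638, 0.77, 0.0]
wrist_force: [1.3, -0.7, -0.3]
finger_gap: 0.0512
grip_force: 0.0
100.67740367855585 [ 42.78  26.1  237.43] Fc [-0.96 -1.15 -0.28] Mc [ 0.01 -0.04 -0.  ] 15.075
[-0.00079044 -0.00095005  0.04942994]
```

```bash
python3 -m pendant '[[0.2,0,-0.001,0.015,0],[0.2,0,0,0.02,0],[0.2,0,0,0.012,0],[0.2,0,0,0,0],[-0.3,0,0,0,0],[-0.8,0,0,0,0],[-0.8,0,0,0,0],[-0.8,0,0,0,0]]' 40; python3 st.py
```

```text
clock: 16.08
tcp_pos: [0.4515, 0.1032, 0.1901]
orientation: [0.001, 0.638, 0.77, 0.001]
wrist_force: [-0.5, 0.2, 4.0]
finger_gap: 0.017
grip_force: 39.1
100.71793398610933 [ 43.17  27.19 190.11] Fc [0.31 0.45 3.98] Mc [0.05 0.03 0.02] 16.075
```

```bash
python3 - <<'E'
from h import *
R=q2R(env.get_state()['orientation'])
f0=np.radians(32.6);N=16
P=[np.array([50*np.cos(f0-k*np.pi/8),50*np.sin(f0-k*np.pi/8),-0.94*k]) for k in range(17)]
Q=np.round([R.T@CR@p for p in P],1)
for k in range(16): print(k,np.round(Q[k+1]-Q[k],1))
E
```

```text
0 [ 7.3 18.   0.9]
1 [-0.1 19.6  1. ]
2 [-7.7 17.9  1. ]
3 [-13.9  13.7   0.9]
4 [-18.    7.3   1. ]
5 [-19.6  -0.2   0.9]
6 [-17.9  -7.6   1. ]
7 [-13.7 -13.9   0.9]
8 [ -7.3 -18.1   0.9]
9 [  0.1 -19.5   0.9]
10 [  7.7 -17.9   0.9]
11 [ 13.9 -13.7   0.9]
12 [18.  -7.3  0.9]
13 [19.6  0.1  1. ]
14 [17.9  7.6  0.9]
15 [13.7 13.9  1. ]
```

```bash
cat > cr.py <<'E'
from h import *
np.set_printoptions(precision=2,suppress=True)
s=env.get_state(); p=w2c(s['tcp_pos']); F=CR.T@s['wrist_force']; f=np.arctan2(p[1],p[0]); t=np.array([np.sin(f),-np.cos(f),0])
print('turn mod',np.degrees((np.radians(32.6)-f)%(2*np.pi)).round(1),'r',np.hypot(p[0],p[1]).round(1),'z',p[2].round(1),'Ftan',(F@t).round(2),'F',F,'clk',s['clock'])
E
python3 -m pendant '[[-0.8,0.0073,0.018,0.0009,0],[-0.8,0,0.0196,0.001,0],[-0.8,-0.0077,0.0179,0.001,0],[-0.8,-0.0139,0.0137,0.0009,0],[-0.8,0,0,0,0]]'; python3 cr.py
```

```text
clock: 16.7
tcp_pos: [0.5228, 0.1006, 0.1862]
orientation: [0.001, 0.639, 0.77, -0.0]
wrist_force: [0.2, -3.7, 5.7]
finger_gap: 0.0169
grip_force: 39.3
turn mod 90.4 r 49.8 z 186.2 Ftan 2.82 F [-3.64  0.5   5.66] clk 16.7
```

```bash
cat > tab.py <<'E'
from h import *
import sys
n=sys.argv[1]; im=env.read_camera('scene'); np.save('tab_%s.npy'%n,im); ct=camT('scene')
ys=np.arange(28,60,1.5)
for x in(-45,-40,-35):
    q=proj('scene',np.array([c2w([x,y,24 if 0 else 19.5]) for y in ys]),ct).astype(np.float32)
    v=cv2.remap(im,q[None,:,0],q[None,:,1],1)[0].mean(1).astype(int)
    print(x,q[4].round(1),q[-1].round(1),' '.join(map(str,v)))
try:
    d=cv2.GaussianBlur(im.astype(np.float32)-np.load('tab_0.npy'),(3,3),0).mean(2); u,v=proj('scene',[c2w([-40,42,19.5])],ct)[0].astype(int)
    print(u,v); print(d[v-8:v+10,u-12:u+12].round().astype(int))
except Exception as e: print(e)
E
python3 tab.py 0 | head -3; python3 -m pendant '[[-0.8,-0.018,0.0073,0.001,0],[-0.8,-0.0196,-0.0002,0.0009,0],[-0.8,-0.0179,-0.0076,0.001,0],[-0.8,-0.0137,-0.0139,0.0009,0]]'; python3 cr.py
```

```text
-45 [256.9 245.3] [253.1 251.6] 97 92 90 87 89 93 98 107 115 122 128 135 139 139 138 134 127 122 123 125 127 129
-40 [255.2 244.8] [251.4 251.1] 93 89 87 87 87 87 92 98 107 117 126 132 139 143 140 136 132 129 128 129 130 132
-35 [253.5 244.2] [249.7 250.5] 99 93 90 88 87 88 90 99 109 119 127 137 141 140 139 134 128 122 124 125 128 130
clock: 17.25
tcp_pos: [0.5215, 0.0311, 0.1826]
orientation: [0.001, 0.638, 0.77, 0.001]
wrist_force: [-1.3, 4.1, 4.1]
finger_gap: 0.017
grip_force: 39.4
turn mod 179.4 r 49.5 z 182.6 Ftan -1.96 F [4.31 0.49 4.11] clk 17.25
```

```bash
python3 tab.py 1; python3 -m pendant '[[-0.8,-0.0073,-0.0181,0.0009,0],[-0.8,0.0001,-0.0195,0.0009,0]]' >/dev/null; python3 cr.py; python3 tab.py 2
```

```text
-45 [256.9 245.3] [253.1 251.6] 96 91 89 87 88 92 97 107 116 122 128 134 138 139 138 134 127 122 123 124 126 128
-40 [255.2 244.8] [251.4 251.1] 93 89 87 88 87 88 92 99 108 118 126 133 139 143 140 136 132 129 128 129 130 132
-35 [253.5 244.2] [249.7 250.5] 98 93 90 88 88 88 90 99 110 119 128 137 141 140 139 134 128 123 124 125 128 130
254 246
[[ 0  0  0  0  0  0  0  0  0 -1  0  0  0  0  0  0  0  0  0  0  0  0  0  0]
 [ 0  0  0  0  0  0  0  0  0 -1  0  0  0  0  0  0  0  0  0  0  0  0  0  0]
 [ 0 -1  0  0  0  0  0  0  0 -1  0  0  0  0  1  1  1  0  0  0  0  0  0  0]
 [ 0  0  0  0  0  0  0  0  0  0  0  0  0  0  1  1  0  0  0  0  0  0  0  0]
 [ 0  0  0  0  0  0  0  0  0  0  0  0  0  0  0  0  0  0  0  0  0  0  0  0]
 [ 0  0  0  0  0  0  0  0  0  0  0  0  0  0  0  0  0  0  0  0  0  0  0  0]
 [ 0  0  0  0  0  0  0  0  0  0  0  0  0  0  0  0  0  0  0  0  0  0  0  0]
 [ 0  0  1  0  0  0  0  0  0  0  0  0  0  0  0 -1  0  0  0  0  0  0  0  0]
 [ 0  0  0  1  1  1  0  0  0  0  0  0  0  0  0  0  0  0  0  0  0  0  0  0]
 [ 0  0  0  1  1  0  0  0  0  0  0  0  0  0  0  0  0  0  0  0  0  0  0  0]
 [ 0 
[... 1665 characters left out ...]
 0  0  0  0  0  0  0  1]
 [ 0  0  0  1  1  0  0  0  0  0  0  0  0  0  0  0  0  0  0  0  1  1  0  1]
 [ 0  1  0  0  0  0  0  0  0  0  0  0  0  0  0  0  0  0  0  0  1  1  0  0]
 [ 1  1  1  0  0  0  0  0  0  1  0  0  0  0  1  1  0  0  0  0  0  0  0  0]
 [ 0  1  1  1  0  0  1  0  0  0  0 -1  0  0  1  0  0  0  0  0  0  0  0  0]
 [ 0  0  0  0  0  0  0  0  0  0  0  0  0  0  0  0  0  0  0  0  0  0  0  0]
 [ 0  0  0  0  0  0  0  1  0  0  0  0  0  0  0  0  0  0  0  0  0  0  0  0]
 [ 0  0  0  0  1  1  0  0  0  0  0  0  0  0  0  0  0  0  0  0  0  0  0  0]
 [ 0  0  0  0  0  0  0  0  0  0  0  0  0  0  0  0  0  0  0  0  0  0  0  0]
 [ 0  0  0  0  0  0  0  0  0  0  0  0  1  0  0  0  0  0  0  0  0  0  0  0]]
```

```bash
sed -i 's/^for x in/for x in () and/; s/    print(u,v); print/    w=d[v-8:v+10,u-12:u+12]; print("maxdiff",abs(w).max().round(1))\n    if abs(w).max()>6: print/' tab.py; python3 -m pendant '[[-0.8,0.0077,-0.0179,0.0009,0],[-0.8,0.0139,-0.0137,0.0009,0]]' >/dev/null; python3 cr.py; python3 tab.py 3
```

```text
turn mod 269.4 r 50.6 z 179.1 Ftan -3.33 F [-2.88 -1.68  4.34] clk 17.85
maxdiff 76.4
[[  0   0   0   1   1   0   2   5   5   4   6   6   4   6   5   1   3   5
    1   0   5   4   1   5]
 [  0   0   0   0   0   0   1   2   2   2   5   6   5   8  10   7   8   7
    3   5   9   3  -1   3]
 [  0   0   0   0   0   0   0   0   0   0   2   3   3   6   8   6   7   7
    6   8   9   2   0   5]
 [  0   0   0   0   1   1   0   0   0   0   1   2   2   3   3   2   3   4
    4   6   5   2   2   6]
 [  0   0   0   0   0   0   0   0   0   2   8  14  14  10   6   3   2   1
    1   2   2   0   1   5]
 [  0   1   0   0   0   1   0   0   1   8  25  40  40  33  25  18  11   5
    1   1   0   0   1   3]
 [  0   0   1   1   1   0   0   0   2  15  42  63  67  61  53  46  34  17
    5   0   0   0   0   1]
 [  0   0   1   1   1   1   0   0   3  18  46  68  76  74  70  68  55  28
    6   0  -1   0   0   0]
 [  0   0   0   1   1   1   1   1   2  12  32  50  61  64  67  71  57  24
    1  -2  -1   0   0   0]
 [  0   0   1   1   1   1   0   1   1   5  14  24  33  39  47  53  38   7
   -8  -4   0   0   0   0]
 [  0   1   1   1   1   0   0   1   1   1   3   8  12  16  22  26  14  -6
  -12  -5   0   1   1   0]
 [  1   1   1   1   1   1   1   0   1   1   1   1   2   4   7   9   2  -6
   -7  -3   0   1   1   0]
 [  0   0   0   0   0   1   1   1   1   1   1   0   0   1   2   2   1  -1
   -1   0   0   0   0   0]
 [  0   1   0   0   0   0   0   1   1   0   0   0   0   0   1   1   0   0
    0   0   0   0   0   0]
 [  0   1   1   0   0   0   0   1   1   0   0   0   0   0   0   0   0   0
    0   0   0   0   0   0]
 [  0   0   0   0   0   0   0   0   1   0   0   0   0   0   0   0   0   0
    0   0   0   0   0   1]
 [  0   0   0   0   1   0   0   0   0   0   0   0   0   0   0   0   0   0
    0   0   0   0   0   0]
 [  0   0   0   0   0   0   0   0   0   0   0   0   0   1   0   0   1   1
    0   0   0   0   0   0]]
```

```bash
python3 -m pendant '[[-0.8,0.018,-0.0073,0.0009,0]]' >/dev/null; python3 cr.py; python3 tab.py 4
```

```text
turn mod 292.0 r 51.0 z 178.1 Ftan -3.77 F [-3.75 -0.47  6.78] clk 18.025
maxdiff 62.1
[[ -1  -1   1   3   4   4   6   9   7   7   9   8   8  10   6   2   3   0
   -7  -5   1   0   3  10]
 [ -1  -1   0   0   0   1   2   3   3   4   6   5   6   9  10  10  12   6
    0   3   2  -6  -4   5]
 [  0   0   0   0   0   0   0   0   0   1   1   1   2   5   6   8  12  11
   11  13   8  -1   1   5]
 [  0   0   0   0   0   0   0  -1  -1  -1   0   1   1   1   1   3   6   8
   11  15  13   8   8   9]
 [  0   0   0   0   0   0   0  -1  -1   1   5   8   7   5   3   1   1   2
    5  10  10   8  10  11]
 [  0   0   0   0   0   0   0   0   0   5  18  28  27  22  15   9   6   3
    2   3   3   4   7  10]
 [  0   0   0   0   0   0   0   0   2  14  36  50  52  47  39  31  22  11
    3   0   0   1   3   4]
 [  0   0   0   0   0   0   0   1   7  24  47  59  62  61  58  54  41  19
    2  -1  -1   0   0   0]
 [  0   0   0   0   0   0   0   2  10  28  44  51  56  61  60  58  43  14
   -4  -4  -1  -1  -1  -1]
 [  0   0   0   0   0   0   0   2   8  20  30  34  42  49  49  43  24  -3
  -13  -6   0   0   0   0]
 [  0   0   0   0   0  -1   0   1   4  11  16  19  26  32  31  20  -2 -20
  -19  -7   0   0   0   0]
 [  0   0   0   0   0   0   0   0   2   5   7   9  14  18  14   1 -16 -24
  -17  -6   0   0   0   0]
 [ -1   0   0   0   0   0   0   0   1   2   2   3   6   8   5  -4 -12 -13
   -9  -3   0   0   0   0]
 [  0   0   0   0   0   0   0   0   0   0   0   0   1   2   1  -2  -4  -4
   -2  -1   0   0   0   0]
 [  0   0   0  -1   0   0   0   0   0   0   0  -1   0   0   0  -1  -1   0
    0   0   0   0   0   0]
 [  0   0   0   0   0   0   0   0   0   0   0   0   0   0   0   0   0   0
    0   0   0   0   0   0]
 [  0   0   0   0   0   0   0   0   0   0   0   0   0   0   0   0   0   0
    0   0   0   0   0   0]
 [  0   0   0   0   0   0   0   0   0   0   0   0   0   0   0   0   0   0
    0   0   0   0   0   0]]
```

```bash
python3 - <<'E'
from h import *
np.set_printoptions(precision=1,suppress=True)
print(proj('wrist',[c2w([-40,34+e,19.5]) for e in(0,12,20)]+[c2w([-30,34,24]),c2w([-50,34,24])]))
a=np.load('tab_3.npy').astype(float);b=np.load('tab_4.npy').astype(float);z=np.load('tab_0.npy').astype(float)
for nm,p in (('3',a),('4',b)):
    o=p.mean(2)[236:258,240:266]; 
    ct=camT('scene')
    ys=np.arange(30,62,1.)
    for x in (-46,-40,-34):
        q=proj('scene',np.array([c2w([x,y,19.5]) for y in ys]),ct).astype(np.float32)
        f=lambda I:cv2.remap(I.mean(2).astype(np.float32),q[None,:,0],q[None,:,1],1)[0]
        print(nm,x,' '.join('%d'%k for k in f(p)-f(z)))
E
```

```text
[[275.8 216.5]
 [262.5 216.7]
 [253.6 216.8]
 [276.1 207.8]
 [276.  228.7]]
3 -46 53 61 68 73 77 82 86 81 71 63 54 45 36 29 20 14 10 6 2 0 0 0 0 0 0 0 0 0 0 0 0 0
3 -40 51 61 66 71 76 82 80 76 72 67 58 50 42 32 25 19 12 6 3 2 1 0 0 0 0 0 0 0 0 0 0 0
3 -34 47 55 61 67 71 75 75 74 70 59 50 41 34 24 15 9 4 2 1 0 0 0 0 0 1 0 0 0 0 0 0 0
4 -46 37 46 54 59 62 64 66 63 58 54 50 47 42 38 33 29 25 23 22 21 17 13 9 6 4 2 0 0 0 0 0 0
4 -40 35 44 51 58 63 68 67 66 63 58 54 51 48 44 38 31 23 16 12 9 7 6 5 4 2 1 0 0 0 0 0 0
4 -34 28 38 47 55 60 63 63 63 62 58 56 55 53 44 36 29 22 19 15 12 8 6 4 3 2 1 0 0 0 0 0 0
```

```bash
python3 - <<'E'
from h import *
w=env.read_camera('wrist')[:,:,::-1]; s=env.read_camera('scene')[:,:,::-1]
A=cv2.resize(w[180:255,225:315],None,fx=6,fy=6,interpolation=2); B=cv2.resize(s[220:276,230:278],None,fx=7,fy=8,interpolation=2)
np.save('wl.npy',w); print(A.shape,B.shape)
o=np.zeros((450,880,3),np.uint8); o[:A.shape[0],:A.shape[1]]=A; o[:B.shape[0],540:540+B.shape[1]]=B; cv2.imwrite('pics/tab.png',cv2.resize(o,(798,408)))
E
```

```text
(450, 540, 3) (448, 336, 3)
```

View pics/tab.png

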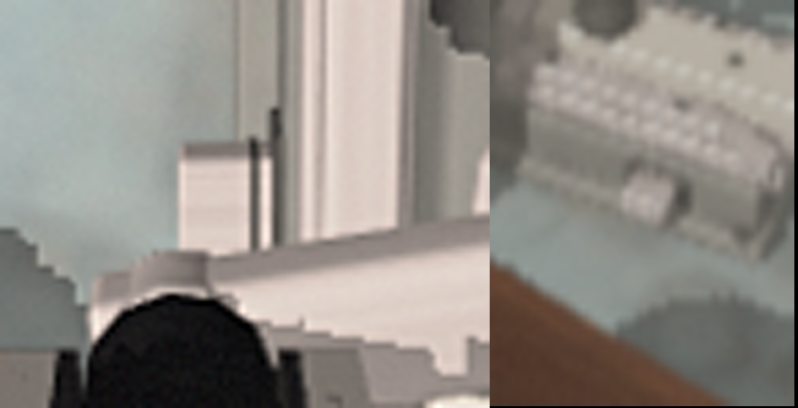

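The wrist crop shows the tab tip at column 181, the groove at 250–259 and the base wall at 272. The groove stands clear, with the tab about 16 mm out. I'll let go and rise.

```bash
python3 -m pendant '[[-0.2,0,0,0,0],[0.2,0,0,0,0],[0.2,0,0,0,0],[0.2,0,0,-0.03,0],[0.2,0,0,-0.04,0],[0.2,0,0,-0.04,0],[0.2,0.03,0,0,0],[0.2,0,0,0,0]]'; python3 -m pendant '[[0.2,0,0,0,0],[0.2,0,0,0,0]]' | head -1; python3 - <<'E'
from h import *
im=env.read_camera('wrist');ct=camT('wrist');s=env.read_camera('scene')
for x in(-46,-40,-34):
    ys=np.arange(26,60,1.);q=proj('wrist',np.array([c2w([x,y,24.5]) for y in ys]),ct).astype(np.float32)
    print(x,' '.join(map(str,cv2.remap(im,q[None,:,0],q[None,:,1],1)[0].mean(1).astype(int))))
q=proj('wrist',np.array([c2w([x,0,61]) for x in np.arange(-158,-142,1.)]),ct).astype(np.float32)
print('bar',' '.join(map(str,cv2.remap(im,q[None,:,0],q[None,:,1],1)[0].mean(1).astype(int))))
c=lambda p:p[236:258,240:266].astype(float).mean(2)
print('scene change vs before release',abs(c(s)-c(np.load('tab_4.npy'))).max(),env.get_state()['wrist_force'])
E
```

```text
clock: 19.18
tcp_pos: [0.4335, 0.0793, 0.2876]
orientation: [0.0, 0.637, 0.771, 0.0]
wrist_force: [0.4, 1.0, -0.8]
finger_gap: 0.0513
grip_force: 0.0
clock: 19.42
-46 202 201 201 202 202 202 202 202 202 203 203 203 203 202 201 206 186 158 138 104 78 60 48 45 35 33 30 37 61 108 164 160 145 137
-40 130 128 126 123 122 122 122 123 124 121 120 119 122 131 140 142 149 162 173 175 179 163 149 147 147 139 139 142 147 155 158 161 161 162
-34 204 193 163 188 203 166 134 126 89 108 170 154 117 157 189 193 192 191 192 192 193 192 193 193 183 151 145 147 151 156 160 162 162 162
bar 160 159 160 160 161 162 163 162 160 169 194 215 222 220 221 220
scene change vs before release 23.333333333333343 [-0.06537096  0.12238775 -0.40109811]
```

```bash
python3 -c "
from workcell import env
print(env.hand_in())"
```

```text
the job is handed in; nothing more can be done
None
```

The bar is home against the end stop, the indicator tab stands about 16 mm out with its groove clear, the crank is released, and the job was handed in at about 19.5 s; the tee piece, petri dish and tape roll were not touched.

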